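Rotate the rover's battery packs

TASK

Rotate the battery packs: the flat red-topped pack from the rover goes into the charger, the charged yellow-topped pack from the charger goes into the blue storage rack to rest, and the rested green-topped pack from the rack goes into the rover. Each bay holds one pack, so park one in the empty white spare cradle on the way; the packs have bare contacts underneath, so keep them upright and never set one on the steel bench, and lower them in rather than dropping them. Leave every pack sitting flat on the floor of its bay, let go of, with the spare cradle empty again, and do not shift the multimeter, the yellow bell-shaped part or the screwdriver.

Things in the scene. Friction and masses are not known exactly. Their poses are not given: they have to be found in the camera images.
- pack_red_center (a point): Battery pack with a red top: upright black case, 70 x 40 mm in plan, 64 mm tall, about 0.3 kg, with a red cap (top 18 mm) and a thin red band. Flat; at the start in the rover. The point is its centre, half-way up (32 mm above its underside); x along the 70 mm side, y along the 40 mm side (grasp across it), z up. Either way round is alike.
- pack_yellow_center (a point): Battery pack with a yellow top: upright black case, 70 x 40 mm in plan, 64 mm tall, about 0.3 kg, with a yellow cap (top 18 mm) and a thin yellow band. Charged; at the start in the charger. The point is its centre, half-way up (32 mm above its underside); x along the 70 mm side, y along the 40 mm side (grasp across it), z up. Either way round is alike.
- pack_green_center (a point): Battery pack with a green top: upright black case, 70 x 40 mm in plan, 64 mm tall, about 0.3 kg, with a green cap (top 18 mm) and a thin green band. Rested; at the start in the storage rack. The point is its centre, half-way up (32 mm above its underside); x along the 70 mm side, y along the 40 mm side (grasp across it), z up. Either way round is alike.
- rover_bay (a point): Battery bay amidships in a four-wheeled rover (205 x 178 mm; aluminium deck 34 mm high, blue rails, wheels 65 mm high with yellow hubs; black lidar, top 72 mm high, 74 mm from the bay's middle to -x; green controller, 55 mm high, 76 mm to +x). Point: middle of the bay's floor, 34 mm above the bench; x along its 86 mm side, y along its 56 mm side; rim 12 mm above it. Fixed.
- charger_bay (a point): Bay of the grey charger (158 x 100 mm, rim 40 mm high; a black panel with lamps and display on its -x side, a red patch on the +x rim). All four bays are alike: open above, 86 x 56 mm, 8 mm of play round a pack, finger notches 52 mm wide in the long sides of the rim, down to the floor. Point: middle of the bay's floor, 28 mm above the bench; x along its 86 mm side, y along its 56 mm side; rim 12 mm above it. Fixed.
- storage_bay (a point): Bay of the storage rack, a blue steel caddy (124 x 100 mm) with aluminium cooling fins, rim 40 mm high, and a back plate 62 mm high at its +x end, 58 mm from the bay's middle. Point: middle of the bay's floor, 28 mm above the bench; x along its 86 mm side, y along its 56 mm side; rim 12 mm above it. Fixed.
- cradle_bay (a point): Bay of the spare cradle, a white printed tray on a plywood foot (134 x 96 mm), rim 40 mm high; empty at the start. A pack seated in any bay has its centre 32 mm above that bay's point. Point: middle of the bay's floor, 28 mm above the bench; x along its 86 mm side, y along its 56 mm side; rim 12 mm above it. Fixed.
- meter_center (a point): Bystander: orange multimeter lying on the bench, 145 x 74 mm, about 40 mm high over its dial. The point is its centre, 15 mm up; x along its length, z up.
- bell_center (a point): Bystander: yellow printed bell-shaped part standing on the bench, 68 mm across its foot, 58 mm tall. The point is its centre, 29 mm up.
- driver_grip (a point): Bystander: screwdriver with a red handle lying on the bench, about 190 mm long. The point is the middle of its handle; x points along it towards the tip.
Not all that is in view belongs to the job. What is shaped like the part that bears pack_red_center but purple is not meant.

How it is judged (in metres and radians):
On the way:
1. one of the packs is parked, seated and at rest, in the spare cradle (((horizontal distance between pack_red_center and cradle_bay below 0.014 m and z of pack_red_center in the frame of cradle_bay between 0.027 and 0.037 m and angle between pack_red_center's own z axis and vertical below 0.1 rad and linear speed of pack_red below 0.03 m/s) or (horizontal distance between pack_yellow_center and cradle_bay below 0.014 m and z of pack_yellow_center in the frame of cradle_bay between 0.027 and 0.037 m and angle between pack_yellow_center's own z axis and vertical below 0.1 rad and linear speed of pack_yellow below 0.03 m/s) or (horizontal distance between pack_green_center and cradle_bay below 0.014 m and z of pack_green_center in the frame of cradle_bay between 0.027 and 0.037 m and angle between pack_green_center's own z axis and vertical below 0.1 rad and linear speed of pack_green below 0.03 m/s))), for 0.2 s.
At the end, for the whole second after the job is handed in: The red pack sits in the charger's bay, the yellow pack in the storage rack's bay and the green pack in the rover's bay (so the cradle is empty): each within 14 mm of the bay's middle in plan, on its floor (height within 5 mm of seated), upright within 0.1 rad, released and at rest (horizontal distance between pack_red_center and charger_bay below 0.014 m and z of pack_red_center in the frame of charger_bay between 0.027 and 0.037 m and angle between each of pack_red_center, pack_yellow_center, pack_green_center's own z axis and vertical below 0.1 rad and linear speed of each of pack_red, pack_yellow, pack_green below 0.02 m/s and horizontal distance between pack_yellow_center and storage_bay below 0.014 m and z of pack_yellow_center in the frame of storage_bay between 0.027 and 0.037 m and horizontal distance between pack_green_center and rover_bay below 0.014 m and z of pack_green_center in the frame of rover_bay between 0.027 and 0.037 m); the robot touches nothing.
It fails at once if a pack is set on (or falls to) the bench: its centre comes lower than 46 mm above the bench (height (world z) of any of pack_red_center, pack_yellow_center, pack_green_center below 0.046 m).
It fails at once if a pack is tipped more than 0.6 rad (angle between any of pack_red_center, pack_yellow_center, pack_green_center's own z axis and vertical above 0.6 rad).
It fails at once if a pack is dropped: it moves faster than 0.8 m/s with no finger touching it (a fall of about 30 mm) ((linear speed of pack_red above 0.8 m/s and contact force between pack_red and the fingers below 0.1 N) or (linear speed of pack_yellow above 0.8 m/s and contact force between pack_yellow and the fingers below 0.1 N) or (linear speed of pack_green above 0.8 m/s and contact force between pack_green and the fingers below 0.1 N)).
It fails at once if a bystander (multimeter, bell-shaped part, screwdriver) is shifted more than 20 mm (distance of any of meter_center, bell_center, driver_grip from where it was at the start of the episode above 0.02 m).
It also fails if it takes over 128 s, if anything falls off the work surface, if the arm or the gripper's body presses on something with over 40 N, if the wrist force passes 120 N, or if a joint passes its speed limit or range.

ROBOT

A 6-joint arm with a two-finger parallel gripper is mounted at the origin on the work surface. World frame = base frame: x ahead of the robot, y to its left, z up, the work surface at z = 0. Lengths are in mm, angles in rad, forces in N, time in s.
With the tool pointing down it reaches from about 300 to 775 mm from the base axis. Payload 14.6 kg.
Tool frame: the origin (TCP) lies on the centre line of the jaws, within the pads' length; the fingertips stand 8 mm ahead of it and the grasp point (between the pads) lies 11 mm behind it; z points along the fingers, y is the direction in which the jaws open and shut (so a half turn about z gives the same grasp; the last joint's range is limited). The gripper opens to 94 mm and grips with 3 to 60 N. Pads are 16 mm wide; open, the fingers measure 119 mm over their backs; the gripper's body (75 mm by 177 mm) begins 78 mm behind the grasp point.
Start: joints at [1.239, 0.3, 1.521, -0, 1.321, -0.067], TCP at [143.942, 530.82, 213.446] pointing down, gripper open.
Joint ranges: [-3.03, 3.03], [-0.79, 2.21], [0.23, 2.52], [-1.04, 4.18], [0, 3.07], [-2.55, 2.55]. Speed limits (rad/s): [2.22, 2.22, 2.57, 3.14, 3.14, 3.14].

INTERFACE

Orientations are given as [roll, pitch, yaw] about the fixed x, y, z axes, in that order (R = Rz(yaw) Ry(pitch) Rx(roll)).
In Python, from cell import read_state, cams, manip gives the robot as it stands.
- The arm moves only by the shell command python3 -m handwheel 'ROWS' [OPENING] [FORCE]. ROWS is JSON, a list of rows, each a list of 4 numbers: the shift along the tool's x, y, z in m, then the turn about the tool's z in degrees. In form: [[dx, dy, dz, turn], ...]. A call has 1 to 5 rows; each row is the pose to reach, as a shift and turn from the pose measured when the call began, along the tool's axes at that moment; what a row does not reach only later rows make up. A row lasts 1/8 s, in which the tool goes at most 62.5 mm and 10.7 degrees, less where a joint would pass 70% of its speed; a pose out of reach is approached as far as the arm can. A call with a gripper value outside its range is refused whole. OPENING is the closure, from 0 (fully open) to 1 (shut), set as the call begins (- or left out, the last holds). The fingers move at their own pace and stop on an object; FORCE is the grip in N (left out, the last holds). Time passes only in rows, so rows that repeat a pose let the fingers close. It gives the time, the measured TCP pose, the force and the opening at its end, in the units of the state.
- read_state(): the state, without advancing time (a new reading comes with each control period).
- cams.camera(name): name is "side" or "top" or "wrist"; returns the picture (400x640x3 uint8, red, green, blue); there is no depth.
- cams.get_calibration(name): a dict with "vertical_fov" (degrees; the focal length in pixels is half the picture's height over the tangent of half this angle, whatever the lens; pixels are square), "cx", "cy" (the principal point, pixels), "R" (3x3) and "t" (3): a world point X has camera coordinates R X + t. Camera axes: x right, y down, z forward; pixel columns grow to the right and rows downward; lengths in mm; the calibration is good to about 2 mm. A picture is of the moment at which its call begins: read the wrist's pose just before it. get_calibration takes no time and is no camera call; for the wrist camera it gives the pose at the moment of the call.
- manip.sign_off(): hands the job in, once; it reports no verdict.
The state is a dict: "clock": time; "joints": joint angles; "qd": joint speeds; "effort": joint torques, N m; "eef_pos": TCP position; "eef_rot": TCP orientation; "wrist_force": force on the tool from outside, world axes, zero at the start; "moment": the same for the moment, N m; "finger_gap": finger opening in mm.
Only numpy, scipy, OpenCV 4.12 (cv2) and the standard library are available. Lean on these libraries where they do the work, as an engineer would, in place of code of your own. Each camera call takes 0.05 s, during which the arm holds its last target. There are 200 camera calls.

## Working session

There is one attempt and no reset: what is moved stays moved. The work goes in short steps, Python scripts to look and compute and a shell command to move; the robot and the scene stay as the last step left them, time stands still between calls to the robot, and variables do not carry over. Pictures are saved under pics/ and viewed, about 12 in all and at most 16, crops included, and the job is handed in when it is done.

```bash
ls; mkdir -p pics; python3 - <<'E'
from cell import read_state,cams
import cv2
s=read_state();print({k:s[k] for k in('clock','eef_pos','eef_rot','finger_gap')})
for n in('top','side'):
    cv2.imwrite(f'pics/{n}0.png',cams.camera(n)[:,:,::-1]); c=cams.get_calibration(n);print(n,c)
E
```

```text
pics
{'clock': 0.0, 'eef_pos': array([143.85564557, 530.59498692, 212.88110706]), 'eef_rot': array([-3.14044887e+00, -7.30038113e-05,  2.87680150e+00]), 'finger_gap': 93.87908717341378}
top {'vertical_fov': 55.5465462627366, 'cx': 316.3917220664146, 'cy': 199.10295498580874, 'R': array([[ 0.00283338, -0.99992106,  0.01224109],
       [-0.99472313, -0.00407365, -0.1025149 ],
       [ 0.10255667, -0.01188603, -0.99465615]]), 't': array([ 58.81650026, 554.41613673, 986.65448493])}
side {'vertical_fov': 53.73453472389548, 'cx': 315.6809178219511, 'cy': 192.05929859323032, 'R': array([[-0.99121616, -0.13117776, -0.01682   ],
       [-0.06212721,  0.57413221, -0.81640211],
       [ 0.1167507 , -0.80818599, -0.57723884]]), 't': array([ 551.7099    ,   68.93607777, 1117.2762889 ])}
```

View pics/top0.png

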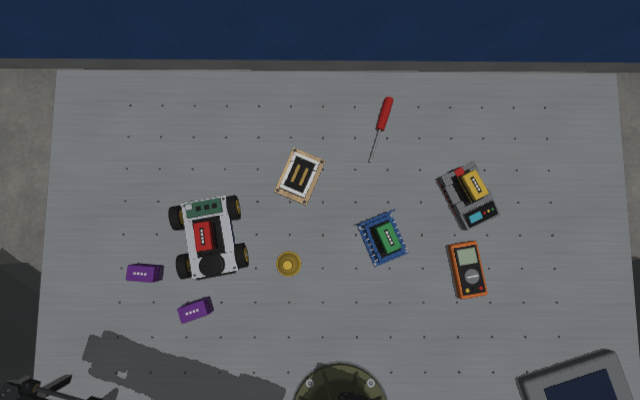

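View pics/side0.png

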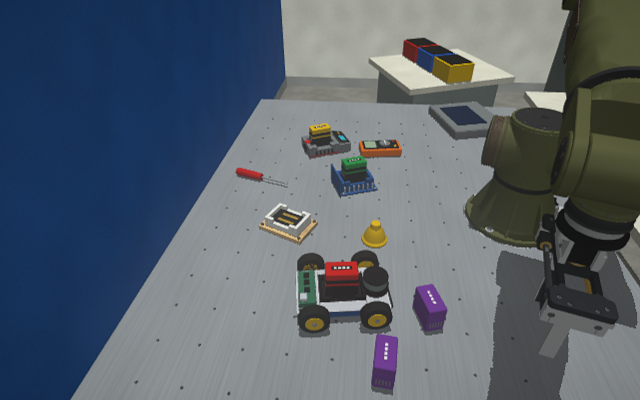

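The top picture shows red pack in the rover at (203,237), yellow in the charger at (474,184), green in the rack at (388,236) and the empty cradle at (299,175). Candidates for the red pack: red cap (203,237); purple lookalikes (141,273) and (193,312), which are not meant; red screwdriver (385,113). I choose (203,237). Next is an enlarged four-panel crop.

```bash
cat > h.py <<'E'
import numpy as np,cv2
from cell import read_state,cams
def ray(n,u,v,z,c=None):
    "pixel -> world point at height z"
    c=c or cams.get_calibration(n); f=200/np.tan(np.radians(c['vertical_fov']/2)); R=c['R'];t=c['t']
    C=-R.T@t; d=R.T@np.array([(u-c['cx'])/f,(v-c['cy'])/f,1]); return C+d*(z-C[2])/d[2]
def proj(n,X,c=None):
    c=c or cams.get_calibration(n); f=200/np.tan(np.radians(c['vertical_fov']/2)); p=c['R']@np.array(X)+c['t']
    return np.array([c['cx']+f*p[0]/p[2],c['cy']+f*p[1]/p[2]])
E
python3 - <<'E'
import cv2,numpy as np
im=cv2.imread('pics/top0.png')
def cr(x,y,w=80,h=60):
    o=cv2.resize(im[y:y+h,x:x+w],None,fx=5,fy=5,interpolation=cv2.INTER_CUBIC)
    for k in range(0,w,10): cv2.putText(o,str(x+k),(k*5,8),0,.3,(0,255,255),1);cv2.line(o,(k*5,10),(k*5,14),(0,255,255),1)
    for k in range(10,h,10): cv2.putText(o,str(y+k),(0,k*5+4),0,.3,(0,255,255),1)
    return o
m=np.vstack([np.hstack([cr(165,207),cr(260,147)]),np.hstack([cr(343,207),cr(428,163)])])
cv2.imwrite('pics/mos.png',m)
E
```

```text
(no output)
```

View pics/mos.png

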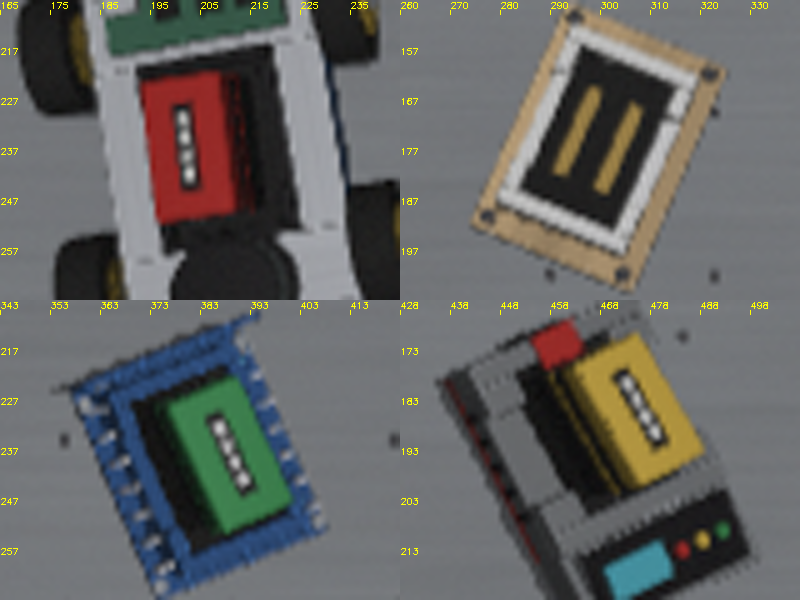

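```bash
cat > m0.py <<'E'
from h import *
im=cv2.imread('pics/top0.png'); hsv=cv2.cvtColor(im,cv2.COLOR_BGR2HSV)
def rect(pts,z,name):
    P=np.array([ray('top',u,v,z)[:2] for u,v in pts],np.float32)
    (c,(w,h),a)=cv2.minAreaRect(P)
    if w<h: w,h,a=h,w,a+90
    print(name,np.round(c,1),'size',round(w),round(h),'yaw of long',round((a+90)%180-90,1))
for n,(x,y),hs,vm,z in(('red',(165,207),[(0,6),(174,180)],130,98),('yel',(428,163),[(20,30)],140,92),('grn',(343,207),[(50,75)],100,92)):
    r=hsv[y:y+60,x:x+80]; m=np.zeros(r.shape[:2],np.uint8)
    for a,b in hs: m|=cv2.inRange(r,(a,120,vm),(b,255,255))
    c=max(cv2.findContours(m,0,2)[0],key=cv2.contourArea).reshape(-1,2)
    rect(c+[x,y],z,n)
M=lambda L,ox,oy:[(ox+a/5,oy+b/5) for a,b in L]
rect(M([(183,43),(275,92),(217,230),(120,188)],260,147),32,'cradle floor')
rect(M([(175,25),(300,70),(228,255),(98,195)],260,147),40,'cradle rim outer')
rect(M([(165,8),(325,72),(230,290),(70,225)],260,147),14,'cradle foot')
rect(M([(130,100),(232,62),(293,200),(190,252)],343,207),40,'rack bay')
rect(M([(138,70),(272,45),(300,228),(165,245)],165,207),46,'rover bay')
E
python3 m0.py
```

```text
red [455.  342.2] size 66 37 yaw of long 8.9
yel [ 586.7 -340.2] size 67 37 yaw of long 28.2
grn [ 453.  -118.3] size 67 37 yaw of long 23.7
cradle floor [620.7 104.9] size 86 57 yaw of long -22.7
cradle rim outer [619.  105.9] size 106 76 yaw of long -20.8
cradle foot [617.1 106.4] size 132 95 yaw of long -22.7
rack bay [ 451.3 -120.9] size 85 60 yaw of long 21.1
rover bay [453.6 339.5] size 96 70 yaw of long 10.3
```

```bash
cat > to.py <<'E'
import sys
from h import *
from scipy.spatial.transform import Rotation as Ro
a=list(map(float,sys.argv[1:])); s=read_state(); R=Ro.from_euler('xyz',s['eef_rot'])
y=np.degrees(s['eef_rot'][2])
for k in range(0,len(a),4):
    d=R.inv().apply(np.array(a[k:k+3])-s['eef_pos'])
    print(np.round(d/1000,4).tolist(),'turn',round(-((a[k+3]-y+180)%360-180),1))
print(round(s['clock'],2),np.round(s['eef_pos'],1),'yaw',round(y,1),'gap',round(s['finger_gap'],1),'F',np.round(s['wrist_force'],1),'q6',round(s['joints'][5],2))
E
python3 to.py 455 342 220 188.9
```

```text
[-0.3497, -0.1006, -0.007] turn -24.1
0.1 [143.9 530.6 212.9] yaw 164.8 gap 94.1 F [0.1 0.2 0.1] q6 -0.07
```

```bash
python3 -m handwheel '[[-0.05,-0.015,-0.007,-5],[-0.1,-0.03,-0.007,-10],[-0.15,-0.045,-0.007,-15],[-0.2,-0.06,-0.007,-20],[-0.25,-0.072,-0.007,-24]]' 0 20; python3 to.py 455 342 220 188.9
```

```text
clock: 0.72
eef_pos: [367.5, 394.5, 219.9]
eef_rot: [-3.14, -0.001, -2.985]
wrist_force: [0.5, 0.6, 0.2]
finger_gap: 93.9
[-0.0782, -0.0655, -0.0001] turn 0.1
0.72 [367.5 394.5 219.9] yaw -171.0 gap 93.9 F [0.5 0.6 0.2] q6 -0.97
```

```bash
python3 -m handwheel '[[-0.04,-0.033,0,0],[-0.078,-0.065,0,0],[-0.078,-0.065,0,0],[-0.078,-0.065,0,0]]' >/dev/null; python3 to.py 455 342 63 188.9; python3 - <<'E'
from h import *
c=cams.get_calibration('wrist')
im=cams.camera('wrist')[:,:,::-1].copy()
print(c)
for X in [(455,342,98)]: print(proj('wrist',X,c))
cv2.imwrite('pics/w1.png',im)
E
```

```text
[-0.0009, -0.0006, 0.1566] turn 0.1
1.23 [454.3 342.6 219.6] yaw -171.0 gap 94.2 F [-1.2 -0.5 -0.6] q6 -1.15
{'vertical_fov': 58.080466497804906, 'cx': 315.7623640310637, 'cy': 200.5816243938164, 'R': array([[-1.55405364e-01,  9.87850354e-01, -9.22086898e-04],
       [ 9.48246113e-01,  1.49436479e-01,  2.80175030e-01],
       [ 2.76908796e-01,  4.26663373e-02, -9.59948489e-01]]), 't': array([-267.07855285, -512.49576256,  256.96768885])}
[315.72255748 197.63876175]
```

View pics/w1.png

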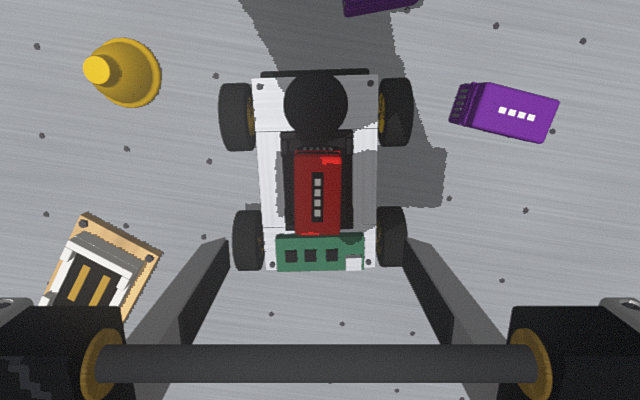

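The wrist picture shows the red cap centred at about (317,195), against a projection of (316,198), and its long side is aligned with the jaws. I'll descend and grasp.

```bash
python3 -m handwheel '[[0,0,0.035,0],[0,0,0.07,0],[0,0,0.105,0],[0,0,0.14,0],[0,0,0.156,0]]' >/dev/null; python3 -m handwheel '[[0,0,0,0],[0,0,0,0],[0,0,0,0],[0,0,0,0],[0,0,0,0]]' 1 25; python3 -m handwheel '[[0,0,0,0],[0,0,0,0],[0,0,0,0]]' 1 25;  python3 to.py 455 342 63 188.9 619 106 200 158; python3 -c "
from h import *
for p in((285,140),(352,140),(285,225),(352,225)):pass
"
```

```text
clock: 2.52
eef_pos: [452.5, 343.2, 62.6]
eef_rot: [-3.14, -0.003, -2.983]
wrist_force: [-0.0, -1.0, -0.4]
finger_gap: 47.3
clock: 2.9
eef_pos: [452.6, 343.2, 62.6]
eef_rot: [-3.14, -0.003, -2.983]
wrist_force: [0.2, -0.9, 0.7]
finger_gap: 40.0
[-0.0022, -0.0016, -0.0004] turn 0.2
[-0.1265, -0.2608, -0.1373] turn 31.1
2.9 [452.6 343.2  62.6] yaw -170.9 gap 40.0 F [ 0.2 -0.9  0.7] q6 -1.14
```

```bash
python3 -m handwheel '[[0,0,-0.02,0],[0,0,-0.05,0],[0,0,-0.09,0],[0,0,-0.13,0],[0,0,-0.137,0]]' >/dev/null; python3 to.py 619 106 200 158; python3 -m handwheel '[[-0.02,-0.045,0,6],[-0.04,-0.09,0,12],[-0.06,-0.135,0,18],[-0.08,-0.18,0,24],[-0.1,-0.22,0,30]]' >/dev/null;  python3 to.py 619 106 200 158
```

```text
[-0.1259, -0.2611, 0.0017] turn 31.1
3.52 [453.4 343.9 201.6] yaw -170.9 gap 39.5 F [ 0.  -0.5 -3.8] q6 -1.14
[-0.0422, -0.021, -0.0005] turn 0.9
4.15 [587.2 140.8 199.6] yaw 158.9 gap 39.7 F [ 0.   0.2 -3.3] q6 -1.03
```

```bash
python3 -m handwheel '[[-0.021,-0.011,0,0.9],[-0.042,-0.021,0,0.9],[-0.042,-0.021,0,0.9],[-0.042,-0.021,0,0.9]]' >/dev/null; python3 to.py 619 106 60 157.5; python3 - <<'E'
from h import *
c=cams.get_calibration('wrist')
im=cams.camera('wrist')[:,:,::-1].copy()
np.save('c2.npy',c,allow_pickle=True)
for X in [(619,106,28)]: print(proj('wrist',X,c))
cv2.imwrite('pics/w2.png',im)
E
```

```text
[-0.0015, -0.0002, 0.1387] turn 0.6
4.65 [618.2 106.8 198.7] yaw 158.1 gap 39.8 F [-0.5 -0.2 -3.3] q6 -1.07
[316.08983873 184.2966651 ]
```

View pics/w2.png

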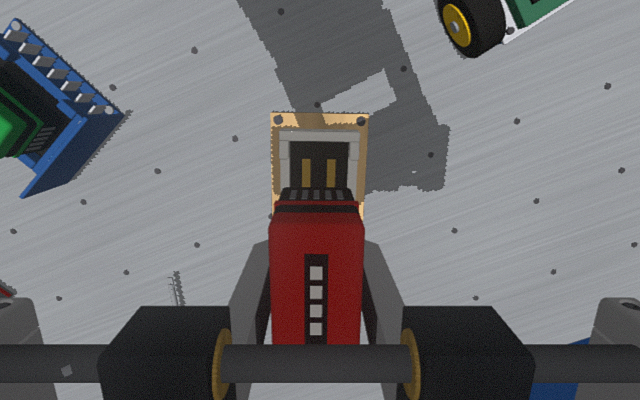

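```bash
python3 - <<'E'
from h import *
c=np.load('c2.npy',allow_pickle=True).item()
print('TCP 618.2 106.8 yaw158.1')
yaw=np.radians(157.6);ux=np.array([np.cos(yaw),np.sin(yaw)])
for l,p,q,z,d in(('rim outer',(279.5,131),(358,131),40,53),('inner rim',(290,141),(349.5,142),40,43),('holes',(277,119),(361,120.5),12,None),('foot',(272,113),(368.5,114.5),12,67)):
    a,b=ray('wrist',*p,z,c)[:2],ray('wrist',*q,z,c)[:2]; v=b-a; m=(a+b)/2
    print(l,np.linalg.norm(v).round(1),'yaw',(np.degrees(np.arctan2(v[1],v[0]))-90).round(1),'mid',m.round(1), 'centre',(m-ux*d).round(1) if d else '')
    print('  alt', (m+ux*d).round(1) if d else '')
E
```

```text
TCP 618.2 106.8 yaw158.1
rim outer 70.7 yaw -22.0 mid [571.4 127.8] centre [620.4 107.6]
  alt [522.4 148. ]
inner rim 54.1 yaw -22.9 mid [580.5 125.1] centre [620.3 108.7]
  alt [540.7 141.5]
holes 81.5 yaw -23.0 mid [564.  131.2] centre 
  alt 
foot 93.1 yaw -22.8 mid [559.2 134.4] centre [621.1 108.9]
  alt [497.2 160. ]
```

```bash
python3 -m handwheel '[[0,0,0.03,0.7],[0,0,0.06,0.7],[0,0,0.09,0.7],[0,0,0.11,0.7],[0,0,0.12,0.7]]' >/dev/null; python3 -m handwheel '[[0,0,0.004,0],[0,0,0.008,0],[0,0,0.012,0],[0,0,0.016,0],[0,0,0.019,0]]';python3 to.py 618.5 107.5 57 157.4
```

```text
clock: 5.95
eef_pos: [617.5, 107.3, 59.1]
eef_rot: [-3.14, -0.003, 2.747]
wrist_force: [-0.2, 0.6, -3.3]
finger_gap: 39.6
[-0.0009, 0.0006, 0.0021] turn -0.0
5.95 [617.5 107.3  59.1] yaw 157.4 gap 39.6 F [-0.2  0.6 -3.3] q6 -1.06
```

```bash
python3 -m handwheel '[[0,0,0.001,0],[0,0,0.002,0],[0,0,0.002,0],[0,0,0.002,0]]'
```

```text
clock: 6.45
eef_pos: [617.5, 107.3, 57.2]
eef_rot: [-3.14, -0.003, 2.747]
wrist_force: [-0.4, 1.0, -3.8]
finger_gap: 39.7
```

Height is within 1 mm of seated, so I release, retreat and head for green, turning on the way.

```bash
python3 -m handwheel '[[0,0,0.0006,0],[0,0,0.0006,0],[0,0,0.0006,0],[0,0,0.0006,0],[0,0,0.0006,0]]' 0.3 25; python3 -m handwheel '[[0,0,0,0],[0,0,0,0],[0,0,-0.05,0],[0,0,-0.1,0],[0,0,-0.143,0]]' 0.3 ; python3 to.py 453 -118 200 23.7; python3 - <<'E'
from h import *
cv2.imwrite('pics/t1.png',cv2.resize(np.hstack([cams.camera('top')[140:220,250:350],cams.camera('top')[207:287,340:440]])[:,:,::-1],None,fx=4,fy=4,interpolation=2))
E
```

```text
clock: 7.08
eef_pos: [617.5, 107.3, 56.6]
eef_rot: [-3.14, -0.003, 2.747]
wrist_force: [-0.1, -0.5, -0.2]
finger_gap: 65.7
clock: 7.7
eef_pos: [618.0, 107.3, 201.7]
eef_rot: [-3.14, -0.002, 2.747]
wrist_force: [-0.0, -1.4, 0.0]
finger_gap: 65.8
[0.0658, -0.2715, 0.0022] turn 133.7
7.7 [618.  107.3 201.7] yaw 157.4 gap 65.8 F [-0.  -1.4  0. ] q6 -1.06
```

View pics/t1.png

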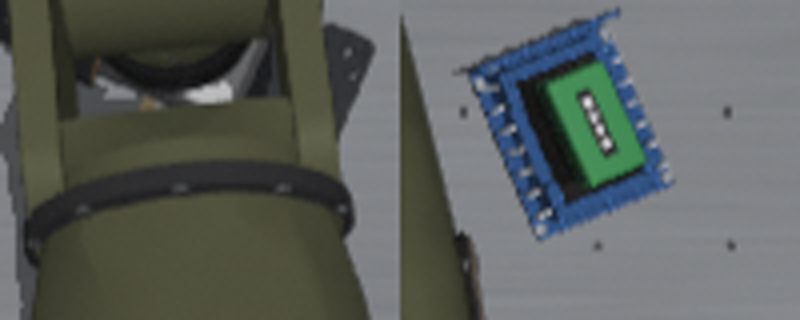

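The arm hides the cradle here, and green sits unchanged at (388,236) in the rack. I move on to green, opening wide.

```bash
python3 -m handwheel '[[0.012,-0.05,0,10],[0.025,-0.1,0,20],[0.038,-0.15,0,30],[0.05,-0.2,0,40],[0.06,-0.24,0,50]]' 0 >/dev/null; python3 -m handwheel '[[0,0,0,10],[0,0,0,20],[0,0,0,30],[0,0,0,40],[0,0,0,50]]' >/dev/null;python3 to.py 453 -118 200 23.7
```

```text
[-0.0311, -0.0003, 0.003] turn 33.0
9.05 [470.3 -92.1 203.1] yaw 56.7 gap 94.0 F [ 1.  -0.8  0.1] q6 0.31
```

```bash
python3 -m handwheel '[[-0.01,0,0,10],[-0.02,0,0,20],[-0.031,0,0,30],[-0.031,0,0,33],[-0.031,0,0,33]]' >/dev/null;python3 to.py 453 -118 57 23.7;  python3 - <<'E'
from h import *
c=cams.get_calibration('wrist'); np.save('c3.npy',c,allow_pickle=True)
w=cams.camera('wrist'); t=cams.camera('top')
print(proj('wrist',(453,-118,92),c))
tt=cv2.resize(t[150:205,265:345],None,fx=3,fy=3,interpolation=2)
w=w.copy(); w[:tt.shape[0],:tt.shape[1]]=tt
cv2.imwrite('pics/w3.png',w[:,:,::-1])
E
```

```text
[-0.0005, -0.0001, 0.1455] turn 0.0
9.68 [ 453.1 -118.   202.5] yaw 23.7 gap 94.2 F [0.1 0.5 0.2] q6 0.82
[314.99852347 200.78641481]
```

View pics/w3.png

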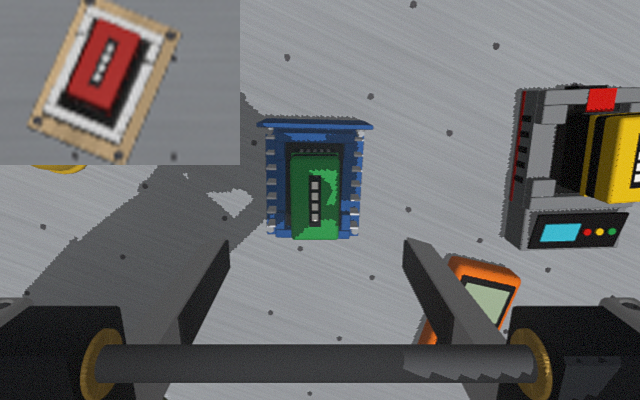

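The inset shows red seated in the cradle. The green cap is centred at (315,197), projected (315,201), and yellow is in the charger at right. I descend and grasp.

```bash
python3 -m handwheel '[[0,0,0.035,0],[0,0,0.07,0],[0,0,0.105,0],[0,0,0.135,0],[0,0,0.1455,0]]' >/dev/null; python3 -m handwheel '[[0,0,0,0],[0,0,0,0],[0,0,0,0],[0,0,0,0],[0,0,0,0]]' 1 25 >/dev/null; python3 -m handwheel '[[0,0,0,0],[0,0,0,0],[0,0,0,0],[0,0,0,0]]' 1 25;  python3 to.py 453 -118 200 23.7
```

```text
clock: 11.52
eef_pos: [453.1, -117.5, 56.0]
eef_rot: [-3.141, -0.001, 0.417]
wrist_force: [-1.7, -0.1, 1.3]
finger_gap: 39.7
[-0.0001, 0.0003, -0.144] turn 0.2
11.53 [ 453.1 -117.5   56. ] yaw 23.9 gap 39.7 F [-1.7 -0.1  1.3] q6 0.82
```

```bash
python3 -m handwheel '[[0,0,-0.02,0],[0,0,-0.05,0],[0,0,-0.09,0],[0,0,-0.13,0],[0,0,-0.153,0]]' >/dev/null; python3 to.py 453 340 210 9.5
```

```text
[0.1851, -0.4187, 0.0011] turn 14.4
12.15 [ 453.1 -117.8  210.7] yaw 23.9 gap 40.1 F [-0.4 -0.2 -2.3] q6 0.82
```

```bash
python3 -m handwheel '[[0.02,-0.045,0,3],[0.04,-0.09,0,6],[0.06,-0.14,0,9],[0.08,-0.18,0,12],[0.1,-0.23,0,14.4]]' >/dev/null; python3 to.py 453 340 210 9.5
```

```text
[0.0351, -0.2026, 0.0008] turn -0.2
12.78 [451.2 134.3 210.7] yaw 9.3 gap 39.7 F [ 1.1  0.9 -1.9] q6 1.62
```

```bash
python3 -m handwheel '[[0.008,-0.05,0,0],[0.017,-0.1,0,0],[0.026,-0.15,0,0],[0.035,-0.2026,0,0],[0.035,-0.2026,0,0]]' >/dev/null; python3 -m handwheel '[[0,0,0,0]]' >/dev/null; python3 to.py 453 340 210 9.5;  python3 - <<'E'
from h import *
c=cams.get_calibration('wrist'); np.save('c4.npy',c,allow_pickle=True)
w=cams.camera('wrist'); t=cams.camera('top')
print(proj('wrist',(453,340,34),c))
cv2.imwrite('pics/top4.png',t[:,:,::-1]);cv2.imwrite('pics/w4.png',w[:,:,::-1])
E
```

```text
[0.0008, 0.0022, -0.0009] turn 0.1
13.53 [451.8 342.  209.1] yaw 9.6 gap 39.7 F [ 0.5 -0.6 -3.4] q6 1.99
[317.36119072 180.97828871]
```

View pics/w4.png

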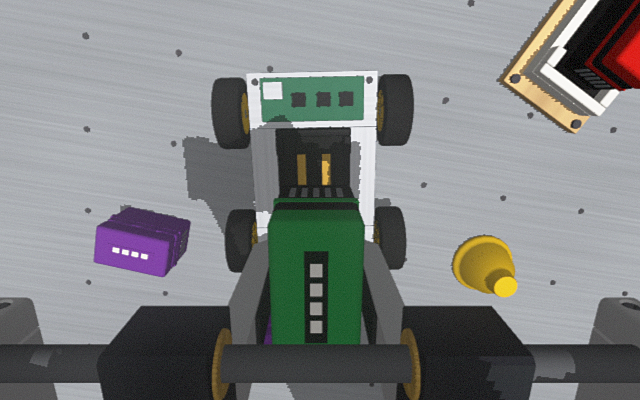

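```bash
python3 - <<'E'
from h import *
c=np.load('c4.npy',allow_pickle=True).item()
def ctr(l,p,q,z,d):
    a,b=ray('wrist',*p,z,c)[:2],ray('wrist',*q,z,c)[:2]; v=a-b; m=(a+b)/2; y=np.arctan2(v[1],v[0])-np.pi/2
    print(l,np.linalg.norm(v).round(1),'yaw',np.degrees(y).round(1),(m-d*np.array([np.cos(y),np.sin(y)])).round(1),(m-d*np.array([np.cos(.166),np.sin(.166)])).round(1))
ctr('rim',(276.5,129),(351,128),46,43)
ctr('deck',(247,74),(378,71.5),34,102.5)
ctr('wheels',(211.5,80),(413,75),60,0)
E
```

```text
rim 67.9 yaw 10.3 [461.4 344.3] [461.3 344.9]
deck 118.5 yaw 10.6 [450.6 342.4] [450.3 344.2]
wheels 169.2 yaw 10.9 [546.3 360.4] [546.3 360.4]
```

```bash
python3 - <<'E'
from h import *
c4=np.load('c4.npy',allow_pickle=True).item()
c1={'vertical_fov':58.080466497804906,'cx':315.7623640310637,'cy':200.5816243938164,'R':np.array([[-1.55405364e-01,9.87850354e-01,-9.22086898e-04],[9.48246113e-01,1.49436479e-01,2.80175030e-01],[2.76908796e-01,4.26663373e-02,-9.59948489e-01]]),'t':np.array([-267.07855285,-512.49576256,256.96768885])}
y=np.radians(10.3);ux=np.array([np.cos(y),np.sin(y)]);uy=np.array([-ux[1],ux[0]])
O=np.array([453,342.])
def f(n,p,z,c,cam='wrist'): d=ray(cam,*p,z,c)[:2]-O; print(n,(d@ux).round(1),(d@uy).round(1))
f('c4 strips far end',(314,154.5),34,c4)
f('c4 rim far mid',(313.8,128.5),46,c4)
f('w1 rim mid',(318,131),46,c1); f('w1 left',(285,180),46,c1);f('w1 right',(352.5,180),46,c1)
f('w1 deck far',(314.5,75),34,c1);f('w1 deck near',(317,270.5),34,c1)
f('c4 deck far',(312.5,72.7),34,c4)
print(ux*10,uy*10)
E
```

```text
c4 strips far end 25.9 1.0
c4 rim far mid 51.6 0.7
w1 rim mid -48.5 2.9
w1 left -2.0 -30.4
w1 right -0.4 35.6
w1 deck far -99.0 0.8
w1 deck near 102.7 -1.4
c4 deck far 100.3 1.2
[9.83885038 1.78802215] [-1.78802215  9.83885038]
```

```bash
python3 to.py 453.2 343 62 10.3; python3 -m handwheel '[[0.0015,-0.001,0.03,-0.7],[0.0015,-0.001,0.06,-0.7],[0.0015,-0.001,0.09,-0.7],[0.0015,-0.001,0.12,-0.7],[0.0015,-0.001,0.127,-0.7]]' >/dev/null; python3 -m handwheel '[[0,0,0.004,0],[0,0,0.008,0],[0,0,0.012,0],[0,0,0.016,0],[0,0,0.018,0]]';python3 to.py 453.2 343 62 10.3
```

```text
[0.0014, -0.0011, 0.1473] turn -0.8
13.62 [452.  341.7 209.3] yaw 9.5 gap 39.8 F [-0.2  0.5 -2.7] q6 1.99
clock: 14.88
eef_pos: [452.8, 341.6, 62.9]
eef_rot: [3.14, 0.003, 0.177]
wrist_force: [0.3, -1.1, -2.9]
finger_gap: 40.1
[0.0006, -0.0013, 0.0009] turn -0.2
14.88 [452.8 341.6  62.9] yaw 10.1 gap 40.1 F [ 0.3 -1.1 -2.9] q6 1.98
```

```bash
python3 -m handwheel '[[0,0,0.0005,0],[0,0,0.001,0],[0,0,0.001,0]]' ; python3 -m handwheel '[[0,0,0.001,0],[0,0,0.001,0],[0,0,0.001,0],[0,0,0.001,0],[0,0,0.001,0]]' 0.3 25; python3 -m handwheel '[[0,0,0,0],[0,0,-0.04,0],[0,0,-0.09,0],[0,0,-0.14,0],[0,0,-0.147,0]]' 0.3 >/dev/null; python3 to.py 587 -340 210 28.2
```

```text
clock: 15.25
eef_pos: [452.9, 341.7, 62.1]
eef_rot: [3.14, 0.002, 0.177]
wrist_force: [-1.9, -2.6, 1.3]
finger_gap: 39.6
clock: 15.88
eef_pos: [452.9, 341.7, 61.2]
eef_rot: [3.14, 0.002, 0.177]
wrist_force: [0.2, -0.5, 0.4]
finger_gap: 65.8
[0.0106, 0.6953, 0.0011] turn -18.1
16.5 [454.1 342.5 211.8] yaw 10.1 gap 65.7 F [-0.3 -0.  -0.1] q6 1.98
```

```bash
python3 -m handwheel '[[0,0.05,0,-3],[0.002,0.11,0,-6],[0.004,0.17,0,-9],[0.005,0.23,0,-12],[0.006,0.28,0,-15]]' 0 >/dev/null; python3 to.py 587 -340 210 28.2
```

```text
[-0.1023, 0.4003, 0.0002] turn -3.0
17.12 [509.1  65.8 210.6] yaw 25.2 gap 93.9 F [ 0.9 -0.2  0.2] q6 1.19
```

```bash
python3 -m handwheel '[[-0.014,0.055,0,-3],[-0.028,0.11,0,-3],[-0.042,0.165,0,-3],[-0.056,0.22,0,-3],[-0.07,0.275,0,-3]]' >/dev/null; python3 to.py 587 -340 210 28.2
```

```text
[-0.0379, 0.122, -0.0011] turn -0.0
17.75 [ 562.7 -214.6  209.2] yaw 28.2 gap 94.2 F [ 1.1  0.7 -0.2] q6 0.65
```

```bash
python3 -m handwheel '[[-0.015,0.05,0,0],[-0.03,0.1,0,0],[-0.038,0.122,0,0],[-0.038,0.122,0,0],[-0.038,0.122,0,0]]' >/dev/null; python3 to.py 587 -340 57 28.2;  python3 - <<'E'
from h import *
c=cams.get_calibration('wrist'); np.save('c5.npy',c,allow_pickle=True)
w=cams.camera('wrist'); t=cams.camera('top')
print(proj('wrist',(587,-340,92),c),proj('wrist',(587,-340,28),c))
tt=cv2.resize(t[190:285,160:255],None,fx=2,fy=2,interpolation=2)
w=w.copy(); w[:tt.shape[0],:tt.shape[1]]=tt
cv2.imwrite('pics/w5.png',w[:,:,::-1])
E
```

```text
[-0.0004, 0.0013, 0.1514] turn 0.0
18.38 [ 586.8 -339.1  208.4] yaw 28.2 gap 93.7 F [-0.1  0.2  1.6] q6 0.5
[316.58635274 198.76589608] [316.65025026 180.96422683]
```

View pics/w5.png

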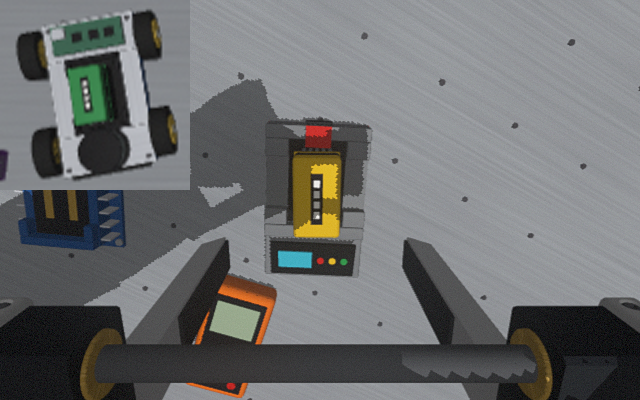

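The inset shows green seated in the rover. The yellow cap is centred at (316,195), projected (317,199), and aligned. I descend and grasp.

```bash
python3 -m handwheel '[[0,0.001,0.035,0],[0,0.001,0.07,0],[0,0.001,0.105,0],[0,0.001,0.14,0],[0,0.001,0.152,0]]' >/dev/null; python3 -m handwheel '[[0,0,0,0],[0,0,0,0],[0,0,0,0],[0,0,0,0],[0,0,0,0]]' 1 25 >/dev/null; python3 -m handwheel '[[0,0,0,0],[0,0,0,0],[0,0,0,0],[0,0,0,0]]' 1 25;  python3 to.py 587 -340 200 28.2
```

```text
clock: 20.23
eef_pos: [587.2, -338.3, 55.7]
eef_rot: [-3.138, -0.0, 0.494]
wrist_force: [-0.0, -1.2, 1.6]
finger_gap: 39.8
[-0.0009, 0.0009, -0.1443] turn 0.1
20.23 [ 587.2 -338.3   55.7] yaw 28.3 gap 39.8 F [-0.  -1.2  1.6] q6 0.5
```

```bash
python3 -m handwheel '[[0,0,-0.02,0],[0,0,-0.05,0],[0,0,-0.09,0],[0,0,-0.13,0],[0,0,-0.15,0]]' >/dev/null; python3 to.py 452 -120 205 22.5
```

```text
[-0.0156, -0.2571, 0.0047] turn 5.8
20.85 [ 587.7 -339.   209.6] yaw 28.3 gap 40.0 F [-0.2 -0.4 -3.7] q6 0.5
```

```bash
python3 -m handwheel '[[-0.003,-0.05,0,1.2],[-0.006,-0.1,0,2.4],[-0.009,-0.15,0,3.6],[-0.012,-0.2,0,5],[-0.0156,-0.257,0,5.8]]' >/dev/null; python3 -m handwheel '[[0,0,0,0],[0,0,0,0]]' >/dev/null; python3 to.py 452 -120 57 22.5;  python3 - <<'E'
from h import *
c=cams.get_calibration('wrist'); np.save('c6.npy',c,allow_pickle=True)
w=cams.camera('wrist'); t=cams.camera('top')
print(proj('wrist',(452,-120,28),c))
cv2.imwrite('pics/top6.png',t[:,:,::-1])
a=cv2.resize(w[90:215,215:415],None,fx=4,fy=4,interpolation=2)
cv2.imwrite('pics/w6.png',a[:,:,::-1])
E
```

```text
[-0.0006, 0.0008, 0.155] turn -0.0
21.73 [ 451.5 -119.1  212. ] yaw 22.5 gap 39.8 F [-0.5 -0.6 -2.5] q6 0.84
[316.01880729 180.36733428]
```

View pics/w6.png

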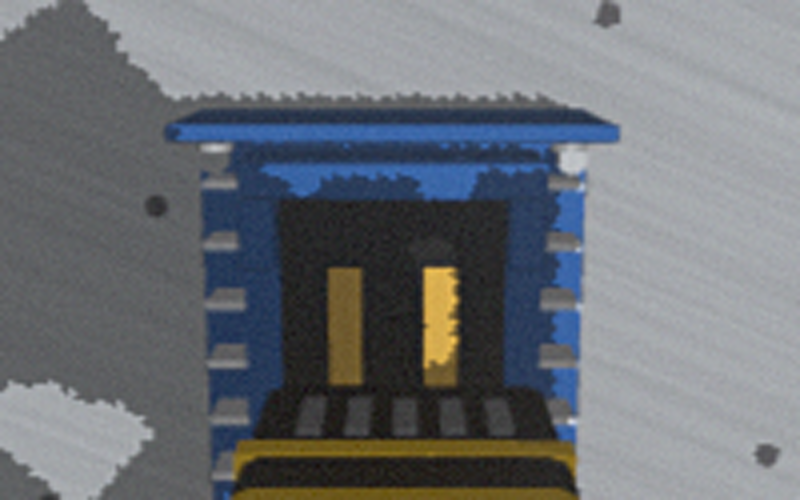

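The rack is aligned in yaw. The bay's far rim edge runs (284.5,139.5)–(342.5,139.5) and the contact strips' far ends are at (313,157).

```bash
cat > bay.py <<'E'
import sys
from h import *
def bay(c,yaw,rimmid,stripmid,zf=28,w='wrist'):
    y=np.radians(yaw);ux=np.array([np.cos(y),np.sin(y)])
    print('rim',(ray(w,*rimmid,zf+12,c)[:2]-43*ux).round(1),'strip',(ray(w,*stripmid,zf,c)[:2]-24.5*ux).round(1))
E
python3 -c "
from bay import *
bay(np.load('c6.npy',allow_pickle=True).item(),22.5,(313.5,139.5),(313,156.8))
"; python3 to.py 452 -120 57 22.5
```

```text
rim [ 450.5 -118.1] strip [ 450.3 -117.5]
[-0.0002, 0.0005, 0.1542] turn -0.1
21.82 [ 451.5 -119.6  211.2] yaw 22.4 gap 40.0 F [ 1.1  0.9 -2.8] q6 0.84
```

```bash
python3 -m handwheel '[[-0.0015,-0.0015,0.03,0],[-0.0015,-0.0015,0.06,0],[-0.0015,-0.0015,0.09,0],[-0.0015,-0.0015,0.12,0],[-0.0015,-0.0015,0.137,0]]' >/dev/null; python3 -m handwheel '[[0,0,0.004,0],[0,0,0.008,0],[0,0,0.012,0],[0,0,0.016,0],[0,0,0.017,0]]';python3 to.py 450.2 -118.5 55.7 22.5
```

```text
clock: 23.08
eef_pos: [449.9, -119.3, 55.6]
eef_rot: [-3.141, -0.002, 0.39]
wrist_force: [-2.2, 3.2, 8.3]
finger_gap: 40.0
[0.0005, -0.0006, -0.0001] turn -0.1
23.07 [ 449.9 -119.3   55.6] yaw 22.4 gap 40.0 F [-2.2  3.2  8.3] q6 0.84
```

Seated, with light floor contact at 8 N. I release, lift and go to the cradle for red. The cradle yaw of −22.6 needs a turn of about +45 from here (q6 ≈ 122°).

```bash
python3 -m handwheel '[[0,0,0,0],[0,0,0,0],[0,0,0,0],[0,0,0,0],[0,0,0,0]]' 0.3 25; python3 -m handwheel '[[0,0,0,0],[0,0,-0.04,0],[0,0,-0.09,0],[0,0,-0.14,0],[0,0,-0.15,0]]' 0.3 >/dev/null; python3 to.py 619 107 205 -22.6
```

```text
clock: 23.7
eef_pos: [450.0, -119.3, 55.6]
eef_rot: [-3.141, -0.002, 0.39]
wrist_force: [-0.4, -0.4, 0.2]
finger_gap: 66.0
[0.242, -0.1457, 0.0046] turn 45.0
24.32 [ 450.6 -119.8  208.5] yaw 22.4 gap 66.1 F [ 0.2  0.2 -0.3] q6 0.84
```

```bash
python3 -m handwheel '[[0.045,-0.027,0,9],[0.09,-0.054,0,18],[0.135,-0.081,0,27],[0.18,-0.108,0,36],[0.225,-0.135,0.002,45]]' 0 >/dev/null; python3 to.py 619 107 205 -22.6
```

```text
[0.0044, -0.018, 0.0014] turn -0.3
24.95 [607.9  92.2 206.3] yaw -22.9 gap 93.7 F [ 0.6 -0.8  0.4] q6 2.06
```

```bash
python3 -m handwheel '[[0.0044,-0.018,0,-0.3],[0.0044,-0.018,0,-0.3],[0.0044,-0.018,0,-0.3]]' >/dev/null; python3 to.py 619 107 56.5 -22.6;  python3 - <<'E'
from h import *
c=cams.get_calibration('wrist')
w=cams.camera('wrist'); t=cams.camera('top')
print(proj('wrist',(619,107,92),c))
tt=cv2.resize(t[150:280,340:510],None,fx=2,fy=2,interpolation=2)
w=cv2.resize(w[110:270,220:420],None,fx=2,fy=2)
o=np.zeros((340,800,3),np.uint8);o[:260,:340]=tt;o[:320,350:750]=w
cv2.imwrite('pics/w7.png',o[:,:,::-1]); cv2.imwrite('pics/top7.png',t[:,:,::-1])
E
```

```text
[-0.0005, -0.0008, 0.1493] turn -0.0
25.32 [618.5 106.2 205.8] yaw -22.6 gap 94.1 F [-0.1 -0.3  0.8] q6 2.08
[314.32386756 200.0431395 ]
```

View pics/w7.png

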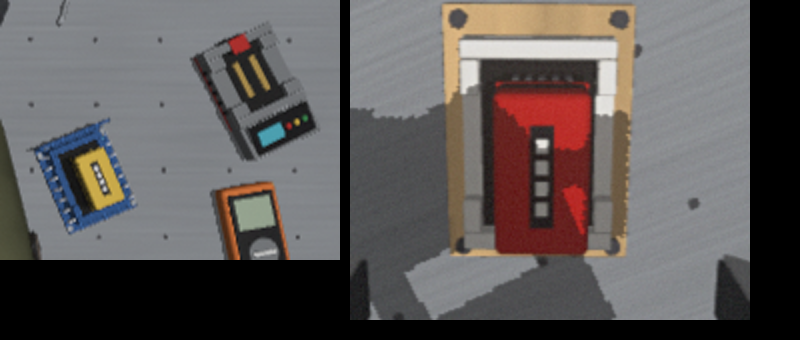

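Yellow is seated in the rack and the charger is empty. Red in the cradle is centred at about (316,194) and aligned. I grasp it.

```bash
python3 -m handwheel '[[0,-0.0008,0.035,0],[0,-0.0008,0.07,0],[0,-0.0008,0.105,0],[0,-0.0008,0.14,0],[0,-0.0008,0.149,0]]' >/dev/null; python3 -m handwheel '[[0,0,0,0],[0,0,0,0],[0,0,0,0],[0,0,0,0],[0,0,0,0]]' 1 25 >/dev/null; python3 -m handwheel '[[0,0,0,0],[0,0,0,0],[0,0,0,0],[0,0,0,0]]' 1 25
```

```text
clock: 27.18
eef_pos: [618.8, 106.0, 56.1]
eef_rot: [-3.141, -0.003, -0.396]
wrist_force: [-0.5, 1.8, -0.6]
finger_gap: 39.8
```

```bash
python3 -m handwheel '[[0,0,-0.02,0],[0,0,-0.05,0],[0,0,-0.09,0],[0,0,-0.13,0],[0,0,-0.15,0]]' >/dev/null; python3 to.py 587 -340 205 27
```

```text
[0.143, 0.4238, 0.0049] turn -49.7
27.8 [618.7 106.1 209.9] yaw -22.7 gap 39.9 F [ 0.3 -0.5 -2.6] q6 2.08
```

```bash
python3 -m handwheel '[[0.016,0.047,0,-8],[0.032,0.094,0,-16],[0.048,0.141,0,-24],[0.064,0.188,0,-32],[0.08,0.235,0,-40]]' >/dev/null; python3 to.py 587 -340 205 27
```

```text
[-0.0731, 0.1833, 0.0062] turn -9.5
28.43 [ 601.3 -143.2  211.2] yaw 17.5 gap 39.6 F [ 0.  -0.1 -2.3] q6 0.97
```

```bash
python3 -m handwheel '[[-0.018,0.046,0,-3],[-0.036,0.092,0,-6],[-0.054,0.138,0,-9.5],[-0.073,0.183,0,-9.5],[-0.073,0.183,0,-9.5]]' >/dev/null; python3 -m handwheel '[[0,0,0,0],[0,0,0,0]]' >/dev/null; python3 to.py 587 -340 57 27;  python3 - <<'E'
from h import *
c=cams.get_calibration('wrist'); np.save('c8.npy',c,allow_pickle=True)
w=cams.camera('wrist')
print(proj('wrist',(587,-340,28),c))
a=cv2.resize(w[90:215,215:415],None,fx=4,fy=4,interpolation=2)
cv2.imwrite('pics/w8.png',a[:,:,::-1])
E
```

```text
[0.0009, -0.0019, 0.1554] turn -0.1
29.3 [ 585.9 -341.9  212.4] yaw 26.9 gap 39.8 F [-0.3  0.6 -2.7] q6 0.52
[313.33768134 178.825731  ]
```

View pics/w8.png

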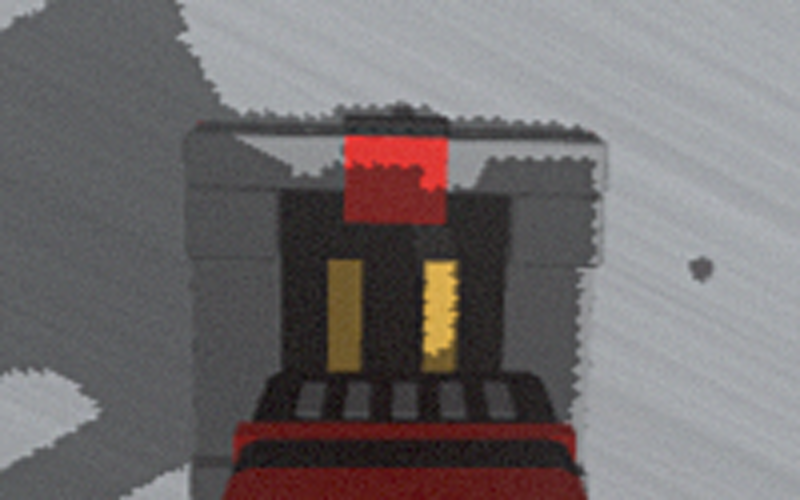

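```bash
python3 -c "
from bay import *
bay(np.load('c8.npy',allow_pickle=True).item(),26.3,(313.75,138),(313.2,155.1))
"; python3 to.py 587 -340 57 26.3
```

```text
rim [ 586.3 -340.5] strip [ 586.4 -339.9]
[0.0008, -0.0018, 0.1553] turn 0.6
29.35 [ 586.  -341.8  212.3] yaw 26.9 gap 39.9 F [-0.5 -0.4 -3.9] q6 0.52
```

```bash
python3 -m handwheel '[[-0.0005,-0.0012,0.03,0.6],[-0.0005,-0.0012,0.06,0.6],[-0.0005,-0.0012,0.09,0.6],[-0.0005,-0.0012,0.12,0.6],[-0.0005,-0.0012,0.138,0.6]]' >/dev/null; python3 -m handwheel '[[0,0,0.004,0],[0,0,0.008,0],[0,0,0.012,0],[0,0,0.015,0],[0,0,0.0165,0]]';python3 to.py 585 -341 56.1 26.3
```

```text
clock: 30.6
eef_pos: [586.0, -340.3, 56.6]
eef_rot: [3.138, -0.005, 0.46]
wrist_force: [-0.1, 0.2, -2.4]
finger_gap: 40.2
[-0.0012, 0.0002, 0.0005] turn 0.0
30.6 [ 586.  -340.3   56.6] yaw 26.3 gap 40.2 F [-0.1  0.2 -2.4] q6 0.53
```

```bash
python3 -m handwheel '[[0,0,0.0005,0],[0,0,0.0005,0]]' ; python3 -m handwheel '[[0,0,0.0005,0],[0,0,0.0005,0],[0,0,0.0005,0],[0,0,0.0005,0],[0,0,0.0005,0]]' 0.3 25; python3 -m handwheel '[[0,0,0,0],[0,0,-0.04,0],[0,0,-0.09,0],[0,0,-0.14,0],[0,0,-0.15,0]]' 0.3 >/dev/null; python3 to.py 480 -30 220 26;
```

```text
clock: 30.85
eef_pos: [586.1, -340.3, 56.2]
eef_rot: [3.138, -0.005, 0.46]
wrist_force: [-0.3, 0.2, -2.2]
finger_gap: 39.9
clock: 31.48
eef_pos: [586.1, -340.3, 55.8]
eef_rot: [3.138, -0.005, 0.46]
wrist_force: [-0.6, -0.1, -0.8]
finger_gap: 65.9
[0.043, -0.3254, -0.0125] turn 0.3
32.1 [ 586.  -340.7  209.9] yaw 26.3 gap 65.5 F [ 0.7 -0.2 -0.9] q6 0.53
```

```bash
python3 -m handwheel '[[0.005,-0.05,-0.002,0],[0.01,-0.1,-0.004,0],[0.015,-0.15,-0.006,0],[0.02,-0.2,-0.01,0],[0.025,-0.25,-0.012,0]]' >/dev/null; python3 -m handwheel '[[0,-0.05,0,0],[0,-0.09,0,0],[0,-0.09,0,0]]'; python3 - <<'E'
from h import *
t=cams.camera('top');s=cams.camera('side')
cv2.imwrite('pics/top0.png.tmp.png',t[:,:,::-1])
a=cv2.resize(t[85:325,110:510],None,fx=2,fy=2,interpolation=2)
cv2.imwrite('pics/fin.png',a[:,:,::-1])
cv2.imwrite('pics/fins.png',cv2.resize(s[100:350,220:480],None,fx=2.3,fy=2.3,interpolation=2)[:,:,::-1])
E
sed -e "s#pics/top0.png#pics/top0.png.tmp.png#" -e "s/('red',(165,207)/('red',(428,163)/;s/,130,98)/,120,92)/;s/('yel',(428,163)/('yel',(343,207)/;s/('grn',(343,207)/('grn',(165,207)/;s/,100,92)/,90,98)/" m0.py | python3 - | head -3
```

```text
clock: 33.1
eef_pos: [455.5, -21.8, 218.3]
eef_rot: [3.134, -0.008, 0.462]
wrist_force: [1.1, -0.9, 0.1]
finger_gap: 65.8
red [ 587.2 -340.6] size 67 38 yaw of long 26.5Traceback (most recent call last):
  File "<stdin>", line 11, in <module>
ValueError: max() iterable argument is empty
```

View pics/fin.png

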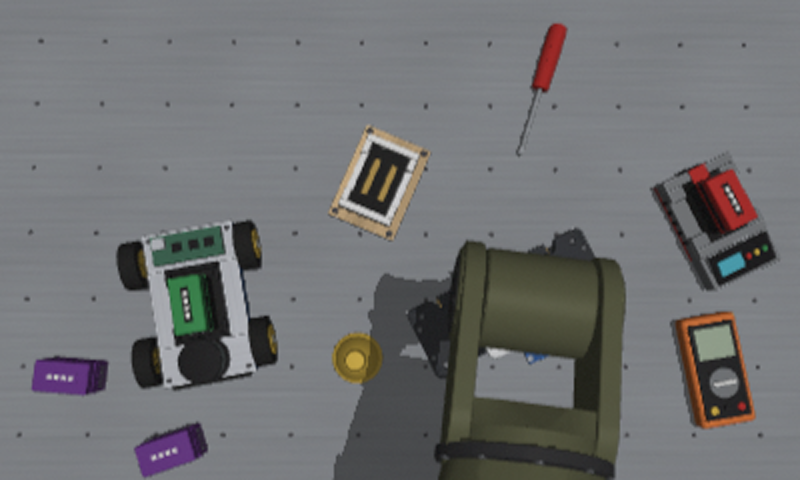

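View pics/fins.png

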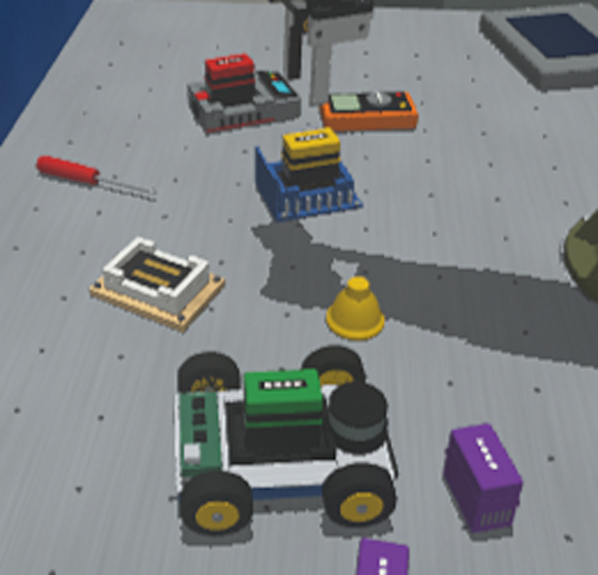

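All three packs are seated upright, the cradle is empty and the bystanders are where they were (meter at (467,270), bell at (288,264), driver at (385,113)). I hand in.

```bash
python3 -c "
from cell import manip
print(manip.sign_off())"
```

```text
the job is handed in; nothing more can be done
None
```

The job is handed in, at about 33 s of the 128 s allowed. I parked red in the spare cradle, then moved green from the rack to the rover, yellow from the charger to the rack, and red from the cradle to the charger. Each pack was lowered to its seated height before I let go.

**Packs:** The final side view shows all three packs upright in the right bays, with the cradle empty and the gripper clear. Red measured about 1 mm from the charger bay's middle.

**Bystanders:** The multimeter, the bell-shaped part and the screwdriver appear in the last top view where they started, to within a pixel or two by eye.

**Checks that fell short:**
- The last numeric measurement failed for yellow because the arm hid the rack from the top camera, and the script stopped there, so green was not measured either.
- I checked yellow by eye in the final side view and an earlier top view taken after it was placed. I checked green by eye in both final views.
- Estimates of the rover and cradle bay middles disagreed by 2–5 mm between views, so I used a middle value, which was inside the 8 mm of play.

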